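Put four mixed-up pump motors back on their own colour pads

ROBOT

A 6-joint arm with a two-finger parallel gripper is mounted at the origin on the work surface. World frame = base frame: x ahead of the robot, y to its left, z up, the work surface at z = 0. Lengths are in mm, angles in rad, forces in N, time in s.
With the tool pointing down it reaches from about 400 to 925 mm from the base axis. Payload 12.5 kg.
Tool frame: the origin (TCP) lies midway between the tips of the shut fingers; the grasp point (between the pads) lies 19 mm behind it (env.pinch_z is the z of the grasp point in the tool frame, in mm); z points along the fingers, y is the line along which they close (so a half turn about z gives the same grasp; the last joint's range is limited). The gripper opens to 95 mm and grips with 3 to 60 N. Pads are 20 mm wide; open, the fingers measure 119 mm over their backs; the gripper's body (75 mm by 180 mm) begins 59 mm behind the grasp point.
Start: joints at [1.012, 0.491, 1.559, -0, 1.092, -0.106], TCP at [273.415, 562.042, 214.661] pointing down, gripper open.
Joint ranges: [-3.1, 3.1], [-0.84, 2.19], [0.05, 2.79], [-1.13, 4.28], [0.06, 2.93], [-2.69, 2.69]. Speed limits (rad/s): [2.22, 2.22, 2.79, 3.14, 3.14, 3.14].

INTERFACE

Orientations are given as [roll, pitch, yaw] about the fixed x, y, z axes, in that order (R = Rz(yaw) Ry(pitch) Rx(roll)).
In Python, from cell import env, eyes gives the robot as it stands.
- The arm moves only by the shell command python3 -m inch 'ROWS'. ROWS is JSON, a list of rows, each a list of 3 entries, a list of its own where there are three numbers: the shift along the tool's x, y, z in units of 60 mm (1.0 is 60 mm), then the turn about the tool's z in units of 5 degrees (1.0 is 5 degrees), then the closure, from -1 (fully open) to 1 (shut). In form: [[[tx, ty, tz], turn, claw], ...]. A call has exactly 10 rows; each row shifts and turns the commanded pose from where the row before left it, along the tool's axes as they then stand; what a row does not reach is not made up. A row lasts 1/8 s, in which the tool goes at most 62.5 mm and 10.7 degrees, less where a joint would pass 70% of its speed; a pose out of reach is approached as far as the arm can. A call is refused whole if a number of a shift passes 1 or a number of a turn 1, either way. A call with a gripper value outside its range is refused whole. The fingers move at their own pace and stop on an object; the grip force is fixed at half the most. Time passes only in rows, so rows that do not move let the fingers close, or fill a call up. It gives the time, the measured TCP pose, the force, the opening and the grip force at its end, in the units of the state.
- env.state(): the state, without advancing time (a new reading comes with each control period).
- eyes.read_camera(name): name is "scene" or "top"; returns a dict with "pixels" (384x512x3 uint8, red, green, blue), "fx", "fy", "cx", "cy" (pixels), "extrinsics" (4x4, takes a point from world to camera coordinates). Camera axes: x right, y down, z forward; pixel columns grow to the right and rows downward; lengths in mm; the calibration is good to about 2 mm. A picture is of the moment at which its call begins. There is no depth.
- env.job_done(): hands the job in; it is judged then, once.
Trained networks look in a picture, given as the dict that the camera call returned (one of the last four; its "shot" number tells which), for a name from the list of things; names that differ only in an ending like _2 or _b are one class to them, and where a whole thing is asked for, a point or a joint stands for the part that bears it (a point fixed in the world has none). Each returns a list of dicts, best first, with "score" (0 to 1); they miss things now and then, are a little off and sometimes report something else, mostly with a low value. They report only what shows in the picture. A call takes as long as a camera call. They do not tell look-alikes from the thing itself.
- eyes.boxes_of(name, picture): "centre" ([row, column] in pixels, amid what is visible of it).
- eyes.cut_out(name, picture): "mask" (384x512 bool, what is visible of it) and "centre" ([row, column] in pixels, amid what is visible of it).
- eyes.spot_point(name, picture): "centre" ([row, column] in pixels: a listed point, or the origin of a listed thing).
The state is a dict: "t": time; "joints": joint angles; "qvel": joint speeds; "tau": joint torques, N m; "eef_pos": TCP position; "tcp_rot": TCP orientation; "ft_force": force on the tool from outside, world axes, zero at the start; "moment": the same for the moment, N m; "opening": opening from 0.0 (shut) to 1.0 (fully open); "grip_force": force on a finger pad.
Only numpy, scipy, OpenCV 4.12 (cv2) and the standard library are available. Lean on these libraries where they do the work, as an engineer would, in place of code of your own. Each camera call takes 0.05 s, during which the arm holds its last target. There are 200 camera calls.

TASK

The four pump motors are standing on each other's pads. Rearrange them so that every motor stands upright in the middle of the pad of its own cap colour; the black pad is free for parking one on the way and is empty again at the end. Keep the motors upright, set them down rather than drop them, and leave the electric screwdriver where it lies.

Things in the scene. Friction and masses are not known exactly. Their poses are not given: they have to be found in the camera images.
- motor_red: Small pump motor with a red end cap: upright steel cylinder 44 mm in diameter, its top 12 mm the red cap, 62 mm tall, plus a thin shaft stub (5 mm across, 10 mm tall) and two small brass tabs 6 mm tall on top. About 0.25 kg (0.17 to 0.35), loose, grip it anywhere round its side. Origin: centre of its underside, z up along its axis.
- motor_blue: Small pump motor with a blue end cap: upright steel cylinder 44 mm in diameter, its top 12 mm the blue cap, 62 mm tall, plus a thin shaft stub (5 mm across, 10 mm tall) and two small brass tabs 6 mm tall on top. About 0.25 kg (0.17 to 0.35), loose, grip it anywhere round its side. Origin: centre of its underside, z up along its axis.
- motor_yellow: Small pump motor with a yellow end cap: upright steel cylinder 44 mm in diameter, its top 12 mm the yellow cap, 62 mm tall, plus a thin shaft stub (5 mm across, 10 mm tall) and two small brass tabs 6 mm tall on top. About 0.25 kg (0.17 to 0.35), loose, grip it anywhere round its side. Origin: centre of its underside, z up along its axis.
- motor_white: Small pump motor with a white end cap: upright steel cylinder 44 mm in diameter, its top 12 mm the white cap, 62 mm tall, plus a thin shaft stub (5 mm across, 10 mm tall) and two small brass tabs 6 mm tall on top. About 0.25 kg (0.17 to 0.35), loose, grip it anywhere round its side. Origin: centre of its underside, z up along its axis.
- pad_red: The red pad: fixed square brown wooden plate, 90 mm by 90 mm, with a red disc 80 mm in diameter in the middle. Origin: centre of its underside, on the bench; the disc's flat top, on which a motor stands, is 12 mm above it. x and y along its sides, z up. At the start a motor of another colour stands on it.
- pad_blue: The blue pad: fixed square brown wooden plate, 90 mm by 90 mm, with a blue disc 80 mm in diameter in the middle. Origin: centre of its underside, on the bench; the disc's flat top, on which a motor stands, is 12 mm above it. x and y along its sides, z up. At the start a motor of another colour stands on it.
- pad_yellow: The yellow pad: fixed square brown wooden plate, 90 mm by 90 mm, with a yellow disc 80 mm in diameter in the middle. Origin: centre of its underside, on the bench; the disc's flat top, on which a motor stands, is 12 mm above it. x and y along its sides, z up. At the start a motor of another colour stands on it.
- pad_white: The white pad: fixed square brown wooden plate, 90 mm by 90 mm, with a white disc 80 mm in diameter in the middle. Origin: centre of its underside, on the bench; the disc's flat top, on which a motor stands, is 12 mm above it. x and y along its sides, z up. At the start a motor of another colour stands on it.
- pad_park: The spare pad: the same plate and sizes as the coloured pads but with a black disc; empty at the start, free for parking a motor. Origin: centre of its underside; disc top 12 mm above it.
- driver: Bystander: loose teal electric screwdriver lying on the bench to the right of the pads, about 222 mm long and 40 mm high; x along it towards its bit. Origin: on the bench under the middle of it. (Also near: a fixed blue bin of screws, 50 mm high, at the far left, and a fixed red-brown board with a steel weight and a wood block, 50 mm high in all, beyond the pads; none is needed.)
Not all that is in view belongs to the job. Leave any orange or pink look-alike of the motor_white alone.

How it is judged:
By the outcome, as a careful person would: the job done as asked, in the order asked, and still so for the second after the job is handed in, with the robot touching nothing.
It also fails if it takes over 138 s, if anything falls off the work surface, if the arm or the gripper's body presses on something with over 40 N, if the wrist force passes 120 N, or if a joint passes its speed limit or range.

## Working session

There is one attempt and no reset: what is moved stays moved. The work goes in short steps, Python scripts to look and compute and a shell command to move; the robot and the scene stay as the last step left them, time stands still between calls to the robot, and variables do not carry over. Pictures are saved under pics/ and viewed, at most 14 in all, crops included, and the job is handed in when it is done.

```bash
mkdir -p pics; ls; cat > h.py <<'E'
import numpy as np,cv2
from cell import env,eyes
def save(p,n): cv2.imwrite('pics/'+n,cv2.cvtColor(p,cv2.COLOR_RGB2BGR))
def ray(c,px,z):
    "world point at height z seen at pixel [row,col]"
    E=np.array(c['extrinsics']);R,t=E[:3,:3],E[:3,3]
    d=R.T@np.array([(px[1]-c['cx'])/c['fx'],(px[0]-c['cy'])/c['fy'],1]);o=-R.T@t
    return o+d*(z-o[2])/d[2]
def proj(c,P):
    q=np.array(c['extrinsics'])@np.append(P,1);return [c['fy']*q[1]/q[2]+c['cy'],c['fx']*q[0]/q[2]+c['cx']]
E
python3 - <<'E'
from h import *
print(env.state())
for n in('scene','top'):
    c=eyes.read_camera(n);save(c['pixels'],n+'0.png')
    E=np.array(c['extrinsics']);print(n,c['fx'],(-E[:3,:3].T@E[:3,3]).round())
    for k in['motor_red','motor_blue','motor_yellow','motor_white','pad_red','pad_blue','pad_yellow','pad_white','pad_park','driver']:
        z=0
        for d in eyes.spot_point(k,c)[:3]:
            zz=12 if 'motor' in k else 0
            print(k,round(d['score'],2),np.round(d['centre']),ray(c,d['centre'],zz).round(1))
E
```

```text
pics
{'t': 0.0, 'joints': array([ 1.01239621e+00,  4.91531754e-01,  1.55945849e+00, -1.71009740e-05,
        1.09169756e+00, -1.05623477e-01]), 'qvel': array([ 1.44395796e-03, -1.03042794e-03, -4.09937953e-05,  8.13926919e-04,
       -7.12722591e-04,  4.96144289e-04]), 'tau': array([ 2.90277640e-04, -6.12612176e+01, -2.58173615e+01,  6.92852656e-02,
        4.82651917e-02, -8.05009972e-05]), 'eef_pos': array([273.27897974, 561.81194877, 214.07590929]), 'tcp_rot': array([-3.14050200e+00, -1.00376685e-04,  2.68882385e+00]), 'ft_force': array([-0.0284099 , -0.13931023,  0.0820178 ]), 'moment': array([-0.05084988, -0.02039123, -0.02982085]), 'grip_force': 0.0, 'opening': 1.0005396207812165}
scene 386.8840872447367 [822. 445. 888.]
motor_red 0.52 [130. 256.] [ 424.3 -282.7   12. ]
motor_red 0.27 [282. 363.] [444.7 267.2  12. ]
motor_blue 0.55 [205. 293.] [473.7   5.5  12. ]
motor_yellow 0.81 [280. 359.] [448.3 259.2  12. ]
motor_yellow 0.37 [197. 217.] [ 637.7 -119.4   12. ]
motor_white 0.73 [162. 203.] [ 617.6 -250.3   12. ]
motor_white 0.72 [194. 216.] [ 635.7 -130.3   12. ]
motor_white
[... 481 characters left out ...]
7. 232.] [482.5   5.8  12. ]
motor_blue 0.56 [227. 138.] [449.7 251.   12. ]
motor_yellow 0.74 [227. 132.] [449.9 266.3  12. ]
motor_white 0.88 [167. 328.] [ 619.3 -247.    12. ]
motor_white 0.84 [197. 298.] [ 537.8 -168.9   12. ]
motor_white 0.79 [160. 237.] [633.3  -4.4  12. ]
pad_red 0.8 [157. 281.] [ 645.5 -121.9    0. ]
pad_red 0.44 [225. 233.] [459.2   1.7   0. ]
pad_blue 0.63 [226. 130.] [451.  275.4   0. ]
pad_blue 0.59 [239. 336.] [ 428.2 -271.9    0. ]
pad_blue 0.49 [224. 232.] [462.3   5.2   0. ]
pad_yellow 0.83 [224. 232.] [462.    5.5   0. ]
pad_white 0.72 [225. 138.] [455.4 254.8   0. ]
pad_park 0.74 [157. 182.] [639.5 145.2   0. ]
driver 0.79 [192. 390.] [ 556.7 -416.9    0. ]
```

View pics/scene0.png

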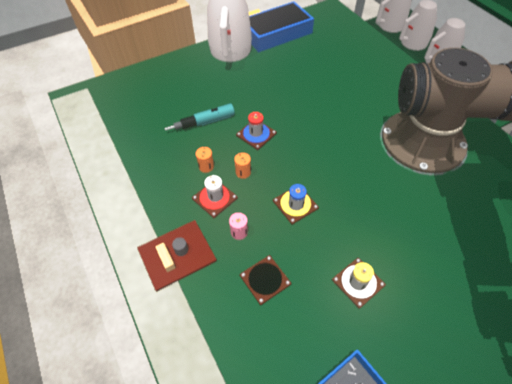

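View pics/top0.png

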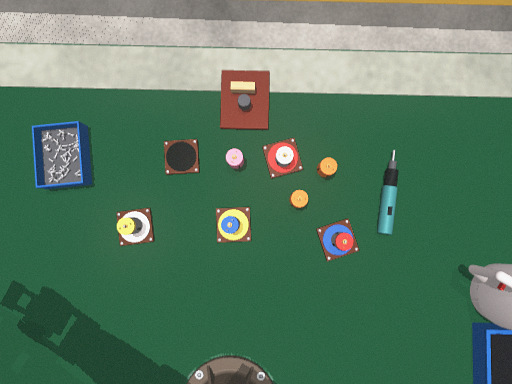

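The scene view shows red motor on the blue pad (top 241,343), blue on yellow (225,230), yellow on white (226,127) and white on red (156,285). The black pad is empty (156,182). The look-alikes are two orange cylinders at top (167,328) and (199,299) and a pink one at (158,235). I won't touch those. Next I'll fit circles to the caps and discs.

```bash
cat > m.py <<'E'
from h import *
HS={'red':lambda h,s,v:((h<6)|(h>174))&(s>170)&(v>150),'blue':lambda h,s,v:(abs(h-111.)<10)&(s>150)&(v>110),
'yellow':lambda h,s,v:(abs(h-28.)<6)&(s>150)&(v>120),'white':lambda h,s,v:(s<45)&(v>190),'black':lambda h,s,v:(v<45)}
def circ(c,colour,xy,z,r,win):
    "fixed-radius circle, at height z, on the edge of a colour patch near xy (robust)"
    r0,c0=proj(c,[*xy,z]);h,s,v=[a.astype(float) for a in cv2.split(cv2.cvtColor(cv2.GaussianBlur(cv2.resize(c['pixels'],None,fx=4,fy=4,interpolation=cv2.INTER_CUBIC),(3,3),0),cv2.COLOR_RGB2HSV))]
    m=HS[colour](h,s,v).astype(np.uint8);w=np.zeros_like(m);cv2.circle(w,(int(c0*4),int(r0*4)),int(win*4),1,-1);m&=w
    cs,_=cv2.findContours(m,cv2.RETR_EXTERNAL,cv2.CHAIN_APPROX_NONE)
    cs=[k for k in cs if len(k)>25]
    if not cs: return None
    p=np.array([ray(c,[(q[1]+.5)/4-.5,(q[0]+.5)/4-.5],z)[:2] for k in cs for q in k[:,0]])
    g=np.arange(-30,30.1,1);best=None;cen=np.array(xy,float)
    for step,tol in((2,3),(.5,1.5)):
        G=np.arange(-14,14.1,1)*step
        b=max(((np.exp(-((np.hypot(*(p-cen-[a,e]).T)-r)/tol)**2).sum()),a,e) for a in G for e in G)
        cen=cen+b[1:]
    return cen.round(1),round(b[0]/len(p),2),len(p)
E
python3 - <<'E'
from m import *
P={'red':(645,-124),'blue':(424,-277),'yellow':(462,2),'white':(454,256),'black':(638,144)}
M={'red':(424,-280),'blue':(475,5),'yellow':(449,260),'white':(640,-125)}
ims=[]
for n in('scene','top'):
    c=eyes.read_camera(n)
    for k in P:print(n,'pad',k,circ(c,k,P[k],12,40,24))
    for k in M:print(n,'motor',k,circ(c,k,M[k],74,22,13 if n=='top' else 14))
    row=[]
    for k in P:
        r,cc=map(int,proj(c,[*P[k],30]));row.append(cv2.resize(c['pixels'][r-22:r+22,cc-22:cc+22],(158,158),interpolation=cv2.INTER_CUBIC))
    ims.append(np.hstack(row))
save(np.vstack(ims),'crop.png')
E
```

```text
scene pad red (array([ 643.5, -125. ]), np.float64(0.52), 487)
scene pad blue (array([ 427. , -276.5]), np.float64(0.33), 305)
scene pad yellow (array([463. ,   2.5]), np.float64(0.96), 115)
scene pad white (array([452.5, 262. ]), np.float64(0.39), 551)
scene pad black (array([637.5, 142. ]), np.float64(0.15), 745)
scene motor red (array([ 430., -275.]), np.float64(0.43), 187)
scene motor blue (array([464. ,   5.5]), np.float64(0.66), 181)
scene motor yellow None
scene motor white (array([ 639. , -128.5]), np.float64(0.49), 190)
top pad red (array([ 650., -115.]), np.float64(0.45), 98)
top pad blue (array([ 426.5, -274.5]), np.float64(0.34), 467)
top pad yellow (array([470.5,  21.5]), np.float64(0.87), 29)
top pad white (array([451.5, 262. ]), np.float64(0.48), 526)
top pad black None
top motor red (array([ 425.5, -275.5]), np.float64(0.64), 118)
top motor blue (array([466.5,   5.5]), np.float64(0.48), 190)
top motor yellow None
top motor white (array([ 639. , -126.5]), np.float64(0.87), 198)
```

View pics/crop.png

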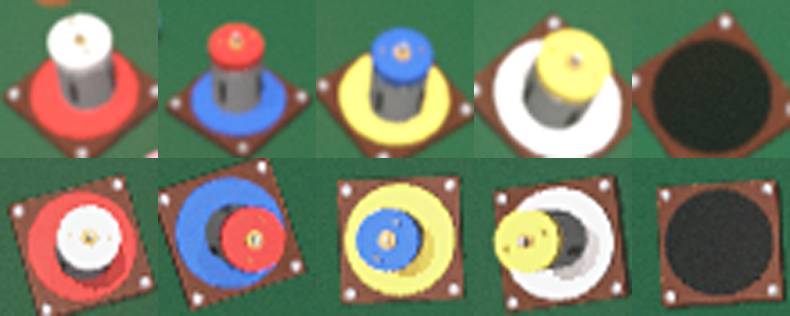

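The crops confirm the pairs (red pad–white motor, blue–red, yellow–blue, white–yellow, black empty). The colours are paler than my thresholds, so I'll loosen them.

```bash
cat >> m.py <<'E'
HS={'red':lambda h,s,v:((h<6)|(h>172))&(s>115)&(v>165),'blue':lambda h,s,v:(abs(h-109.)<12)&(s>110)&(v>110),
'yellow':lambda h,s,v:(abs(h-28.)<8)&(s>70)&(v>130),'white':lambda h,s,v:(s<50)&(v>185),'black':lambda h,s,v:(v<75)&(s<130)}
E
cat > look.py <<'E'
from m import *
P={'red':(645,-124),'blue':(426,-275),'yellow':(463,3),'white':(453,260),'black':(638,143)}
def look(M,pads=True,cams=('scene','top')):
    for n in cams:
        c=eyes.read_camera(n)
        if pads:
            for k in P:print(n,'pad',k,circ(c,k,P[k],12,40,24))
        for k in M:print(n,'motor',k,circ(c,k,M[k],74,22,14))
    return c
E
python3 - <<'E'
from look import *
look({'red':(424,-278),'blue':(466,5),'yellow':(452,260),'white':(640,-126)})
c=eyes.read_camera('top')
for x,y in[(157,182),(157,181),(165,182),(200,200),(176,182),(227,127),(224,243),(172,282),(228,325)]:print((x,y),cv2.cvtColor(c['pixels'],cv2.COLOR_RGB2HSV)[x,y])
E
```

```text
scene pad red (array([ 644.5, -123. ]), np.float64(0.35), 401)
scene pad blue (array([ 428.5, -274.5]), np.float64(0.57), 321)
scene pad yellow (array([463.5,   3. ]), np.float64(0.39), 426)
scene pad white (array([453., 262.]), np.float64(0.35), 588)
scene pad black (array([641. , 144.5]), np.float64(0.55), 364)
scene motor red (array([ 430.5, -273.5]), np.float64(0.53), 154)
scene motor blue (array([463.,   4.]), np.float64(0.61), 191)
scene motor yellow (array([454. , 260.5]), np.float64(0.49), 241)
scene motor white (array([ 639., -129.]), np.float64(0.47), 194)
top pad red (array([ 642.5, -125. ]), np.float64(0.59), 356)
top pad blue (array([ 428.5, -274. ]), np.float64(0.52), 474)
top pad yellow (array([462.5,   2. ]), np.float64(0.86), 351)
top pad white (array([451.5, 261.5]), np.float64(0.42), 581)
top pad black (array([641.5, 145. ]), np.float64(0.25), 786)
top motor red (array([ 428. , -276.5]), np.float64(0.77), 204)
top motor blue (array([462. ,   4.5]), np.float64(0.6), 195)
top motor yellow (array([455.5, 261. ]), np.float64(0.69), 220)
top motor white (array([ 639. , -126.5]), np.float64(0.9), 200)
(157, 182) [40 15 52]
(157, 181) [45 20 52]
(165, 182) [60 10 52]
(200, 200) [ 72 130 104]
(176, 182) [ 73 139 103]
(227, 127) [ 27 132 231]
(224, 243) [ 30 102 248]
(172, 282) [  2 160 223]
(228, 325) [  9 133 142]
```

```bash
python3 -m inch '[[[0,0,0],-1,-1],[[0,0,0],-1,-1],[[0,0,0],-1,-1],[[0,0,0],-1,-1],[[0,0,0],-1,-1],[[0,0,0],-0.19,-1],[[-0.38,-0.6,0],0,-1],[[-0.38,-0.6,0],0,-1],[[-0.38,-0.6,0],0,-1],[[0,0,0],0,-1]]'
python3 -m inch '[[[-0.38,-0.6,0],0,-1],[[-0.38,-0.6,0],0,-1],[[-0.38,-0.6,0],0,-1],[[-0.38,-0.6,0],0,-1],[[-0.37,-0.6,0],0,-1],[[0,-0.22,0.4],0,-1],[[0,0,0.4],0,-1],[[0,0,0.3],0,-1],[[0,0,0],0,-1],[[0,0,0],0,-1]]'
```

```text
t: 2.6
eef_pos: [343.1, 452.3, 214.9]
tcp_rot: [3.142, 0.0, 3.137]
ft_force: [-0.1, 0.6, -0.1]
opening: 0.998
grip_force: 0.0
t: 3.85
eef_pos: [455.5, 261.5, 149.3]
tcp_rot: [3.141, 0.001, -3.141]
ft_force: [-0.3, 0.3, 0.1]
opening: 1.0
grip_force: 0.0
```

```bash
python3 -m inch '[[[0,0,0.5],0,-1],[[0,0,0.5],0,-1],[[0,0,0.4],0,-1],[[0,0,0.3],0,-1],[[0,0,0.2],0,-1],[[0,0,0.15],0,-1],[[0,0,0],0,-1],[[0,0,0],0,1],[[0,0,0],0,1],[[0,0,0],0,1]]'
python3 -m inch '[[[0,0,0],0,1],[[0,0,0],0,1],[[0,0,0],0,1],[[0,0,0],0,1],[[0,0,-0.1],0,1],[[0,0,-0.2],0,1],[[0,0,-0.4],0,1],[[0,0,-0.5],0,1],[[0,0,-0.5],0,1],[[0,0,-0.3],0,1]]'
```

```text
t: 5.1
eef_pos: [455.4, 260.9, 26.0]
tcp_rot: [3.141, 0.001, -3.141]
ft_force: [-0.5, -0.2, -0.5]
opening: 0.736
grip_force: 0.0
t: 6.35
eef_pos: [455.3, 260.9, 147.8]
tcp_rot: [3.141, 0.002, -3.141]
ft_force: [0.4, 1.0, -3.6]
opening: 0.457
grip_force: 30.0
```

```bash
python3 -m inch '[[[-0.2,-0.13,0],0,1],[[-0.4,-0.25,0],0,1],[[-0.5,-0.31,0],0,1],[[-0.5,-0.31,0],0,1],[[-0.5,-0.31,0],0,1],[[-0.5,-0.31,0],0,1],[[-0.3,-0.19,0],0,1],[[-0.2,-0.13,0],0,1],[[0,0,0],0,1],[[0,0,0],0,1]]'
python3 -m inch '[[[0,0,0.3],0,1],[[0,0,0.4],0,1],[[0,0,0.4],0,1],[[0,0,0.3],0,1],[[0,0,0.2],0,1],[[0,0,0.15],0,1],[[0,0,0.1],0,1],[[0,0,0.05],0,1],[[0,0,0],0,1],[[0,0,0],0,1]]'
```

```text
t: 7.6
eef_pos: [640.6, 144.8, 145.4]
tcp_rot: [3.142, -0.001, -3.141]
ft_force: [-1.2, -0.5, -2.3]
opening: 0.458
grip_force: 30.0
t: 8.85
eef_pos: [641.4, 144.5, 32.0]
tcp_rot: [3.141, 0.001, -3.142]
ft_force: [-0.1, 0.2, -3.6]
opening: 0.458
grip_force: 30.0
```

```bash
python3 -m inch '[[[0,0,0.03],0,1],[[0,0,0.03],0,1],[[0,0,0.02],0,1],[[0,0,0.02],0,1],[[0,0,0],0,1],[[0,0,0],0,1],[[0,0,0],0,1],[[0,0,0],0,1],[[0,0,0],0,1],[[0,0,0],0,1]]'
python3 -m inch '[[[0,0,0],0,-1],[[0,0,0],0,-1],[[0,0,0],0,-1],[[0,0,0],0,-1],[[0,0,0],0,-1],[[0,0,-0.3],0,-1],[[0,0,-0.5],0,-1],[[0,0,-0.5],0,-1],[[0,0,-0.5],0,-1],[[0,0,-0.2],0,-1]]'
python3 - <<'E'
from look import *
look({'yellow':(641,144),'white':(639,-127)},False)
E
```

```text
t: 10.1
eef_pos: [641.3, 144.5, 25.7]
tcp_rot: [3.142, 0.0, -3.141]
ft_force: [-1.3, -0.0, -0.3]
opening: 0.459
grip_force: 30.0
t: 11.35
eef_pos: [641.9, 144.6, 148.5]
tcp_rot: [3.141, 0.003, -3.141]
ft_force: [-0.1, -0.6, 0.1]
opening: 1.0
grip_force: 0.0
scene motor yellow (array([643.5, 146.5]), np.float64(0.43), 210)
scene motor white (array([ 639., -129.]), np.float64(0.47), 194)
top motor yellow (array([640., 143.]), np.float64(0.54), 159)
top motor white (array([ 639. , -126.5]), np.float64(0.92), 201)
```

```bash
python3 -m inch '[[[0.04,-0.3,0],0,-1],[[0,-0.6,0],0,-1],[[0,-0.6,0],0,-1],[[0,-0.6,0],0,-1],[[0,-0.6,0],0,-1],[[0,-0.6,0],0,-1],[[0,-0.6,0],0,-1],[[0,-0.43,0],0,-1],[[0,-0.2,0],0,-1],[[0,0,0],0,-1]]'
python3 -m inch '[[[0,0,0.4],0,-1],[[0,0,0.5],0,-1],[[0,0,0.4],0,-1],[[0,0,0.3],0,-1],[[0,0,0.2],0,-1],[[0,0,0.15],0,-1],[[0,0,0.05],0,-1],[[0,0,0],0,-1],[[0,0,0],0,-1],[[0,0,0],0,-1]]'
```

```text
t: 12.7
eef_pos: [638.4, -128.0, 144.9]
tcp_rot: [3.141, -0.001, 3.14]
ft_force: [-0.0, 0.4, -0.2]
opening: 1.0
grip_force: 0.0
t: 13.95
eef_pos: [639.0, -127.4, 26.0]
tcp_rot: [-3.142, 0.001, -3.142]
ft_force: [-0.6, 0.5, -0.3]
opening: 1.0
grip_force: 0.0
```

```bash
python3 -m inch '[[[0,0,0],0,1],[[0,0,0],0,1],[[0,0,0],0,1],[[0,0,0],0,1],[[0,0,0],0,1],[[0,0,0],0,1],[[0,0,0],0,1],[[0,0,-0.1],0,1],[[0,0,-0.3],0,1],[[0,0,-0.4],0,1]]'
python3 -m inch '[[[0,0,-0.5],0,1],[[0,0,-0.4],0,1],[[0,0,-0.3],0,1],[[0.13,0.27,0],0,1],[[0.26,0.54,0],0,1],[[0.26,0.54,0],0,1],[[0.26,0.54,0],0,1],[[0.26,0.54,0],0,1],[[0.26,0.54,0],0,1],[[0.26,0.54,0],0,1]]'
python3 -m inch '[[[0.26,0.54,0],0,1],[[0.26,0.54,0],0,1],[[0.26,0.54,0],0,1],[[0.26,0.54,0],0,1],[[0.26,0.54,0],0,1],[[0.13,0.28,0],0,1],[[0,0,0],0,1],[[0,0,0.2],0,1],[[0,0,0.3],0,1],[[0,0,0.3],0,1]]'
```

```text
t: 15.2
eef_pos: [638.8, -127.3, 74.8]
tcp_rot: [3.141, -0.0, -3.141]
ft_force: [-0.4, 0.3, -2.3]
opening: 0.463
grip_force: 30.0
t: 16.45
eef_pos: [535.5, 85.0, 144.8]
tcp_rot: [3.141, -0.002, -3.141]
ft_force: [0.5, 0.5, -3.2]
opening: 0.458
grip_force: 30.0
t: 17.7
eef_pos: [451.9, 261.0, 96.3]
tcp_rot: [-3.141, -0.0, 3.14]
ft_force: [0.0, 0.1, -2.9]
opening: 0.456
grip_force: 30.0
```

```bash
python3 -m inch '[[[0,0,0.3],0,1],[[0,0,0.3],0,1],[[0,0,0.2],0,1],[[0,0,0.15],0,1],[[0,0,0.1],0,1],[[0,0,0.05],0,1],[[0,0,0],0,1],[[0,0,0],0,1],[[0,0,0],0,1],[[0,0,0],0,1]]'
```

```text
t: 18.95
eef_pos: [451.7, 262.1, 31.8]
tcp_rot: [3.141, 0.0, -3.141]
ft_force: [-0.5, 0.5, -3.3]
opening: 0.459
grip_force: 30.0
```

```bash
python3 -m inch '[[[0,0,0.03],0,1],[[0,0,0.03],0,1],[[0,0,0.02],0,1],[[0,0,0.02],0,1],[[0,0,0],0,1],[[0,0,0],0,1],[[0,0,0],0,1],[[0,0,0],0,1],[[0,0,0],0,-1],[[0,0,0],0,-1]]'
python3 -m inch '[[[0,0,0],0,-1],[[0,0,0],0,-1],[[0,0,0],0,-1],[[0,0,-0.3],0,-1],[[0,0,-0.5],0,-1],[[0,0,-0.5],0,-1],[[0,0,-0.5],0,-1],[[0,0,-0.2],0,-1],[[0,-0.3,0],0,-1],[[0,-0.6,0],0,-1]]'
python3 -m inch '[[[0.04,-0.6,0],0,-1],[[0.04,-0.6,0],0,-1],[[0.04,-0.6,0],0,-1],[[0.04,-0.6,0],0,-1],[[0.04,-0.6,0],0,-1],[[0.04,-0.6,0],0,-1],[[0.04,-0.6,0],0,-1],[[0.04,-0.6,0],0,-1],[[0.03,-0.6,0],0,-1],[[0.03,-0.6,0],0,-1]]'
python3 - <<'E'
from look import *
look({'yellow':(641,144),'white':(452,262),'red':(428,-275)},False)
E
```

```text
t: 20.2
eef_pos: [451.8, 262.2, 25.8]
tcp_rot: [3.141, 0.001, -3.141]
ft_force: [0.8, -0.0, 0.1]
opening: 0.613
grip_force: 0.0
t: 21.45
eef_pos: [451.0, 207.1, 144.5]
tcp_rot: [-3.141, -0.001, -3.14]
ft_force: [0.5, -0.4, -0.3]
opening: 1.003
grip_force: 0.0
t: 22.7
eef_pos: [427.5, -153.5, 144.4]
tcp_rot: [3.141, -0.002, 3.141]
ft_force: [0.9, -0.2, -0.7]
opening: 1.0
grip_force: 0.0
scene motor yellow (array([643. , 147.5]), np.float64(0.48), 241)
scene motor white (array([451.5, 260. ]), np.float64(0.29), 334)
scene motor red (array([ 429.5, -277.5]), np.float64(0.67), 151)
top motor yellow (array([640.5, 143.5]), np.float64(0.78), 208)
top motor white (array([452.5, 261.5]), np.float64(0.42), 306)
top motor red (array([ 433.5, -272. ]), np.float64(0.47), 55)
```

```bash
python3 -m inch '[[[-0.02,-0.6,0],0,-1],[[0,-0.6,0],0,-1],[[0,-0.5,0],0,-1],[[0,-0.34,0],0,-1],[[0,0,0],0,-1],[[0,0,0.3],0,-1],[[0,0,0.4],0,-1],[[0,0,0.4],0,-1],[[0,0,0.3],0,-1],[[0,0,0],0,-1]]'
python3 -m inch '[[[0,0,0.3],0,-1],[[0,0,0.2],0,-1],[[0,0,0.1],0,-1],[[0,0,0],0,-1],[[0,0,0],0,-1],[[0,0,0],0,1],[[0,0,0],0,1],[[0,0,0],0,1],[[0,0,0],0,1],[[0,0,0],0,1]]'
python3 -m inch '[[[0,0,0],0,1],[[0,0,0],0,1],[[0,0,0],0,1],[[0,0,-0.1],0,1],[[0,0,-0.3],0,1],[[0,0,-0.5],0,1],[[0,0,-0.5],0,1],[[0,0,-0.4],0,1],[[0,0,-0.2],0,1],[[0,0,0],0,1]]'
```

```text
t: 24.05
eef_pos: [429.5, -272.9, 60.6]
tcp_rot: [3.14, -0.002, -3.141]
ft_force: [-0.3, -0.6, 0.4]
opening: 1.0
grip_force: 0.0
t: 25.3
eef_pos: [430.1, -274.3, 25.6]
tcp_rot: [3.141, 0.0, -3.141]
ft_force: [-0.3, 0.3, -0.9]
opening: 0.531
grip_force: 0.0
t: 26.55
eef_pos: [430.2, -274.3, 146.0]
tcp_rot: [-3.141, 0.001, -3.141]
ft_force: [0.2, 0.3, -1.7]
opening: 0.461
grip_force: 30.0
```

```bash
python3 -m inch '[[[-0.22,0.155,0],0,1],[[-0.44,0.31,0],0,1],[[-0.5,0.35,0],0,1],[[-0.5,0.35,0],0,1],[[-0.5,0.35,0],0,1],[[-0.5,0.35,0],0,1],[[-0.5,0.35,0],0,1],[[-0.27,0.19,0],0,1],[[-0.125,0.1,0],0,1],[[0,0,0],0,1]]'
python3 -m inch '[[[0,0,0.3],0,1],[[0,0,0.4],0,1],[[0,0,0.4],0,1],[[0,0,0.3],0,1],[[0,0,0.2],0,1],[[0,0,0.15],0,1],[[0,0,0.1],0,1],[[0,0,0.05],0,1],[[0,0,0],0,1],[[0,0,0],0,1]]'
```

```text
t: 27.8
eef_pos: [643.1, -123.9, 145.2]
tcp_rot: [3.141, -0.001, -3.141]
ft_force: [-0.1, -0.3, -1.6]
opening: 0.457
grip_force: 30.0
t: 29.05
eef_pos: [643.6, -124.0, 32.0]
tcp_rot: [-3.141, 0.001, -3.141]
ft_force: [0.7, 0.5, -1.2]
opening: 0.457
grip_force: 30.0
```

```bash
python3 -m inch '[[[0,0,0.03],0,1],[[0,0,0.03],0,1],[[0,0,0.02],0,1],[[0,0,0.025],0,1],[[0,0,0],0,1],[[0,0,0],0,1],[[0,0,0],0,1],[[0,0,0],0,1],[[0,0,0],0,-1],[[0,0,0],0,-1]]'
python3 -m inch '[[[0,0,0],0,-1],[[0,0,0],0,-1],[[0,0,0],0,-1],[[0,0,-0.3],0,-1],[[0,0,-0.5],0,-1],[[0,0,-0.5],0,-1],[[0,0,-0.5],0,-1],[[0,0,-0.2],0,-1],[[0,0,0],0,-1],[[0.22,0.16,0],0,-1]]'
python3 -m inch '[[[0.4,0.28,0],0,-1],[[0.4,0.28,0],0,-1],[[0.4,0.28,0],0,-1],[[0.4,0.28,0],0,-1],[[0.4,0.28,0],0,-1],[[0.4,0.28,0],0,-1],[[0.3,0.22,0],0,-1],[[0.1,0.08,0],0,-1],[[0,0,0],0,-1],[[0,0,0],0,-1]]'
python3 - <<'E'
from look import *
look({'red':(643,-124),'blue':(462,4)},False)
E
```

```text
t: 30.3
eef_pos: [643.5, -124.0, 25.1]
tcp_rot: [3.142, 0.0, -3.141]
ft_force: [0.0, -0.8, 0.8]
opening: 0.614
grip_force: 0.0
t: 31.55
eef_pos: [630.0, -114.6, 144.1]
tcp_rot: [3.141, -0.001, 3.141]
ft_force: [0.4, 0.4, -0.4]
opening: 1.002
grip_force: 0.0
t: 32.8
eef_pos: [462.8, 4.0, 145.1]
tcp_rot: [3.142, 0.0, 3.141]
ft_force: [0.0, -0.1, -0.1]
opening: 1.001
grip_force: 0.0
scene motor red (array([ 641.5, -124. ]), np.float64(0.35), 293)
scene motor blue (array([464.,   5.]), np.float64(0.62), 189)
top motor red (array([ 645.5, -110. ]), np.float64(0.2), 299)
top motor blue None
```

```bash
python3 -m inch '[[[0,0,0.4],0,-1],[[0,0,0.5],0,-1],[[0,0,0.4],0,-1],[[0,0,0.3],0,-1],[[0,0,0.2],0,-1],[[0,0,0.15],0,-1],[[0,0,0.03],0,-1],[[0,0,0],0,-1],[[0,0,0],0,1],[[0,0,0],0,1]]'
python3 -m inch '[[[0,0,0],0,1],[[0,0,0],0,1],[[0,0,0],0,1],[[0,0,0],0,1],[[0,0,0],0,1],[[0,0,0],0,1],[[0,0,-0.1],0,1],[[0,0,-0.3],0,1],[[0,0,-0.5],0,1],[[0,0,-0.5],0,1]]'
python3 -m inch '[[[0,0,-0.4],0,1],[[0,0,-0.2],0,1],[[0.03,-0.3,0],0,1],[[0.07,-0.6,0],0,1],[[0.07,-0.6,0],0,1],[[0.08,-0.6,0],0,1],[[0.08,-0.6,0],0,1],[[0.08,-0.6,0],0,1],[[0.08,-0.6,0],0,1],[[0.05,-0.4,0],0,1]]'
python3 -m inch '[[[0.03,-0.3,0],0,1],[[0,0,0],0,1],[[0,0,0],0,1],[[0,0,0.3],0,1],[[0,0,0.4],0,1],[[0,0,0.4],0,1],[[0,0,0.3],0,1],[[0,0,0.2],0,1],[[0,0,0.1],0,1],[[0,0,0],0,1]]'
```

```text
t: 34.15
eef_pos: [462.4, 4.4, 26.9]
tcp_rot: [-3.142, 0.001, -3.141]
ft_force: [0.9, 0.8, 0.7]
opening: 0.844
grip_force: 0.0
t: 35.4
eef_pos: [461.9, 4.4, 111.5]
tcp_rot: [3.141, -0.001, -3.141]
ft_force: [1.0, 0.0, -3.2]
opening: 0.46
grip_force: 30.0
t: 36.65
eef_pos: [429.2, -254.9, 146.0]
tcp_rot: [3.141, -0.001, 3.141]
ft_force: [0.1, 0.3, -2.2]
opening: 0.462
grip_force: 30.0
t: 37.9
eef_pos: [428.1, -271.4, 44.5]
tcp_rot: [3.141, -0.0, -3.141]
ft_force: [-1.1, 0.3, -2.3]
opening: 0.456
grip_force: 30.0
```

```bash
python3 -m inch '[[[0,-0.04,0.08],0,1],[[0,0,0.06],0,1],[[0,0,0.05],0,1],[[0,0,0.04],0,1],[[0,0,0.03],0,1],[[0,0,0.02],0,1],[[0,0,0.01],0,1],[[0,0,0],0,1],[[0,0,0],0,1],[[0,0,0],0,1]]'
```

```text
t: 39.15
eef_pos: [428.0, -274.1, 27.2]
tcp_rot: [-3.142, 0.0, -3.141]
ft_force: [-0.6, 0.0, -2.3]
opening: 0.456
grip_force: 30.0
```

```bash
python3 -m inch '[[[0,0,0.01],0,1],[[0,0,0.01],0,1],[[0,0,0],0,1],[[0,0,0],0,1],[[0,0,0],0,1],[[0,0,0],0,1],[[0,0,0],0,-1],[[0,0,0],0,-1],[[0,0,0],0,-1],[[0,0,0],0,-1]]'
python3 -m inch '[[[0,0,0],0,-1],[[0,0,-0.3],0,-1],[[0,0,-0.5],0,-1],[[0,0,-0.5],0,-1],[[0,0,-0.5],0,-1],[[0,0,-0.2],0,-1],[[-0.15,0.28,0],0,-1],[[-0.3,0.58,0],0,-1],[[-0.3,0.58,0],0,-1],[[-0.3,0.58,0],0,-1]]'
python3 -m inch '[[[-0.3,0.59,0],0,-1],[[-0.3,0.59,0],0,-1],[[-0.3,0.59,0],0,-1],[[-0.3,0.59,0],0,-1],[[-0.3,0.59,0],0,-1],[[-0.3,0.59,0],0,-1],[[-0.3,0.59,0],0,-1],[[-0.3,0.59,0],0,-1],[[-0.1,0.24,0],0,-1],[[0,0,0],0,-1]]'
python3 - <<'E'
from look import *
for n in('scene','top'):
    c=eyes.read_camera(n);save(cv2.resize(c['pixels'][70:330,90:420] if n=='scene' else c['pixels'][110:280,80:420],None,fx=2,fy=2,interpolation=cv2.INTER_CUBIC),n+'1.png')
E
```

```text
t: 40.4
eef_pos: [428.0, -274.0, 25.8]
tcp_rot: [3.141, 0.0, -3.141]
ft_force: [0.3, -0.7, -0.1]
opening: 0.821
grip_force: 0.0
t: 41.65
eef_pos: [491.2, -150.5, 144.5]
tcp_rot: [3.141, -0.002, -3.141]
ft_force: [0.6, 0.1, 0.3]
opening: 0.997
grip_force: 0.0
t: 42.9
eef_pos: [640.3, 145.7, 144.6]
tcp_rot: [-3.141, -0.002, -3.14]
ft_force: [-0.8, -0.2, -0.1]
opening: 1.001
grip_force: 0.0
```

View pics/scene1.png

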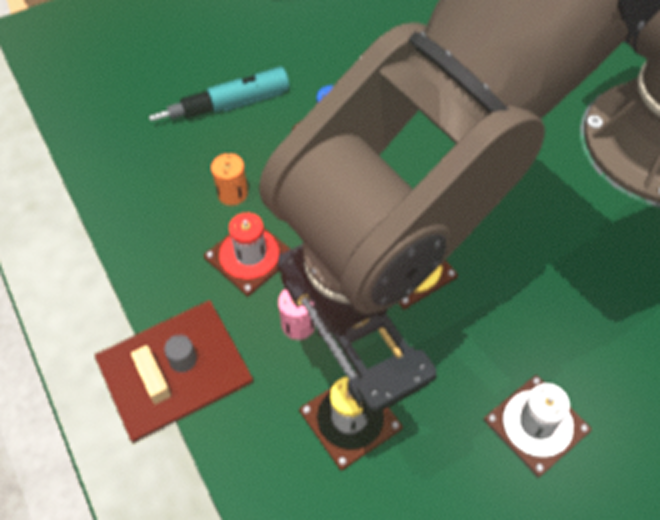

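The crop shows red upright on red (crop 248,240), white on white (545,412) and yellow on the black pad (347,405) under the gripper. Next is the yellow motor.

```bash
python3 -m inch '[[[0,0,0.4],0,-1],[[0,0,0.5],0,-1],[[0,0,0.4],0,-1],[[0,0,0.3],0,-1],[[0,0,0.2],0,-1],[[0,0,0.15],0,-1],[[0,0,0.03],0,-1],[[0,0,0],0,-1],[[0,0,0],0,1],[[0,0,0],0,1]]'
python3 -m inch '[[[0,0,0],0,1],[[0,0,0],0,1],[[0,0,0],0,1],[[0,0,0],0,1],[[0,0,0],0,1],[[0,0,0],0,1],[[0,0,-0.1],0,1],[[0,0,-0.3],0,1],[[0,0,-0.5],0,1],[[0,0,-0.5],0,1]]'
python3 -m inch '[[[0,0,-0.4],0,1],[[0,0,-0.2],0,1],[[0.2,-0.16,0],0,1],[[0.45,-0.36,0],0,1],[[0.45,-0.36,0],0,1],[[0.45,-0.36,0],0,1],[[0.45,-0.36,0],0,1],[[0.45,-0.36,0],0,1],[[0.35,-0.28,0],0,1],[[0.15,-0.12,0],0,1]]'
python3 -m inch '[[[0,0,0],0,1],[[0,0,0.3],0,1],[[0,0,0.4],0,1],[[0,0,0.4],0,1],[[0,0,0.3],0,1],[[0,0,0.2],0,1],[[0,0,0.1],0,1],[[0,0,0],0,1],[[0,0,0],0,1],[[0,0,0],0,1]]'
```

```text
t: 44.25
eef_pos: [641.1, 144.9, 27.5]
tcp_rot: [3.141, 0.001, -3.141]
ft_force: [-0.2, 0.4, 0.3]
opening: 0.848
grip_force: 0.0
t: 45.5
eef_pos: [641.0, 144.8, 113.1]
tcp_rot: [3.141, 0.001, -3.142]
ft_force: [0.9, -0.1, -3.6]
opening: 0.458
grip_force: 30.0
t: 46.75
eef_pos: [462.1, 2.4, 146.7]
tcp_rot: [3.141, -0.002, 3.141]
ft_force: [0.7, -0.2, -3.4]
opening: 0.461
grip_force: 30.0
t: 48.0
eef_pos: [464.2, 3.1, 45.6]
tcp_rot: [-3.142, 0.001, -3.141]
ft_force: [-0.1, -0.3, -3.6]
opening: 0.457
grip_force: 30.0
```

```bash
python3 -m inch '[[[0.02,-0.01,0.08],0,1],[[0,0,0.06],0,1],[[0,0,0.05],0,1],[[0,0,0.04],0,1],[[0,0,0.03],0,1],[[0,0,0.02],0,1],[[0,0,0.02],0,1],[[0,0,0],0,1],[[0,0,0],0,1],[[0,0,0],0,1]]'
```

```text
t: 49.25
eef_pos: [462.8, 2.6, 27.1]
tcp_rot: [3.142, 0.0, -3.141]
ft_force: [0.5, 0.2, -3.2]
opening: 0.459
grip_force: 30.0
```

Still hanging (−3.2 N), so I'll lower it slightly further, then release, lift and back off to the left.

```bash
python3 -m inch '[[[0,0,0.01],0,1],[[0,0,0.005],0,1],[[0,0,0],0,1],[[0,0,0],0,1],[[0,0,0],0,1],[[0,0,0],0,1],[[0,0,0],0,-1],[[0,0,0],0,-1],[[0,0,0],0,-1],[[0,0,0],0,-1]]'
python3 -m inch '[[[0,0,0],0,-1],[[0,0,-0.3],0,-1],[[0,0,-0.5],0,-1],[[0,0,-0.5],0,-1],[[0,0,-0.5],0,-1],[[0,0,-0.4],0,-1],[[0,0.3,-0.3],0,-1],[[0,0.6,-0.3],0,-1],[[0,0.6,-0.2],0,-1],[[0,0.6,0],0,-1]]'
python3 -m inch '[[[0.2,0.6,0],0,-1],[[0.2,0.6,0],0,-1],[[0.2,0.6,0],0,-1],[[0.2,0.6,0],0,-1],[[0.2,0.6,0],0,-1],[[0.2,0.6,0],0,-1],[[0.2,0.6,0],0,-1],[[0.2,0.6,0],0,-1],[[0,0.4,0],0,-1],[[0,0.3,0],0,-1]]'
python3 - <<'E'
from look import *
look({'red':(643,-124),'blue':(428,-274),'yellow':(463,3),'white':(452,262)},False)
out=[]
for n in('scene','top'):
    c=eyes.read_camera(n);row=[]
    for k in P:
        r,cc=map(int,proj(c,[*P[k],30]));row.append(cv2.resize(c['pixels'][r-22:r+22,cc-22:cc+22],(158,158),interpolation=cv2.INTER_CUBIC))
    out.append(np.hstack(row))
    # where each motor (on-centre) would put its cap top centre
save(np.vstack(out),'end.png');save(c['pixels'],'top_end.png')
E
```

```text
t: 50.5
eef_pos: [462.8, 2.6, 26.1]
tcp_rot: [3.141, -0.0, -3.141]
ft_force: [-0.6, -0.0, 0.1]
opening: 0.826
grip_force: 0.0
t: 51.75
eef_pos: [462.9, 129.7, 207.2]
tcp_rot: [3.141, 0.002, 3.142]
ft_force: [0.1, -0.8, -0.8]
opening: 0.996
grip_force: 0.0
t: 53.0
eef_pos: [366.5, 459.5, 206.1]
tcp_rot: [-3.141, -0.0, -3.141]
ft_force: [-0.0, 0.3, 0.4]
opening: 0.997
grip_force: 0.0
scene motor red (array([ 641.5, -123.5]), np.float64(0.35), 293)
scene motor blue (array([ 428.5, -276. ]), np.float64(0.33), 250)
scene motor yellow (array([461.5,   0. ]), np.float64(0.28), 291)
scene motor white (array([451.5, 260. ]), np.float64(0.29), 333)
top motor red (array([ 632. , -122.5]), np.float64(0.22), 450)
top motor blue (array([ 441.5, -273. ]), np.float64(0.23), 293)
top motor yellow (array([476. ,   8.5]), np.float64(0.17), 310)
top motor white (array([452.5, 261.5]), np.float64(0.43), 306)
```

View pics/end.png

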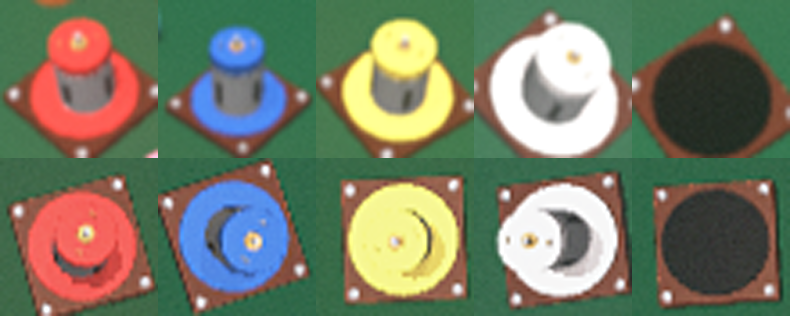

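View pics/top_end.png

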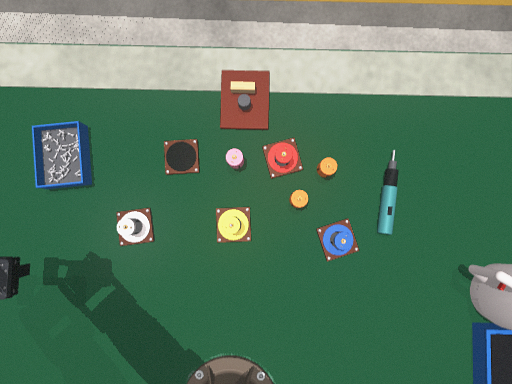

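All four motors stand upright on their own pads: top red (156,284), blue (240,342), yellow (225,232) and white (227,131). The black pad is empty (156,182), and the screwdriver (192,390) and look-alikes haven't moved.

```bash
python3 -c "
from cell import env
print(env.job_done())"
```

```text
the job is handed in; nothing more can be done
None
```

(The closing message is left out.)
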